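# Close the belt bay of a sample conveyor

### The job

First set the conveyor's jog switch to off, its narrow centre position with the lever upright. Then fit the cover that has the tongue into the open belt bay: tip it, slide the tongue under the overhanging lip, and level it down until it lies fully home and flush, still with the switch off. Leave the spare cover, the tube rack, the jar and the tall bottle where they are.

Things in the scene. Friction and masses are not known exactly. Their poses are not given: they have to be found in the camera images.
- module: Fixed white conveyor module, 180 (x) x 240 (y) mm, flat top 34 mm above the table; origin at the centre of its underside, z up. Open rectangular belt bay in its top (see bay_home), jog switch at local (0, +68) mm. Its yaw varies by up to 0.4 rad; its -x side (the lip) is turned roughly towards the robot.
- bay_home (a point): Point on the floor of the belt bay where the cover's origin comes when it is home; same axes as the module. The bay is 10 mm deep below the flat top (floor 24 mm above the table). In this frame it spans x -72.5 to +52.5 mm and y -42.5 to +42.5 mm, which leaves the cover 5 mm of play in x and in y.
- lip_edge (a point): Middle of the lower edge of the grey lip over the bay's -x end, at (-58.5, 0, 12) mm from bay_home. The lip is 5 mm thick, 100 mm wide in y and overhangs the bay by 14 mm; its foot reaches 34 mm back from this edge. The clear opening, 111 mm, is shorter than cover with tongue (120 mm): the cover enters only tipped, tongue (-x) end down by 0.1 to 0.35 rad, tongue run under the lip, then levelled.
- cover: Loose grey plastic cover to be fitted, about 0.14 kg. Plate 100 (x) x 80 (y) x 10 mm; origin at the centre of the plate's underside, z up. From its -x edge a tongue, 5 mm thick (z 0 to 5 mm) and 80 mm wide, projects 20 mm (to x = -70 mm). Grip rib on top in the middle: 14 mm thick in x, 40 mm long in y, from z = 10 to 46 mm. Starts flat on the table, rib up.
- tongue_tip (a point): Middle of the lower outer edge of the cover's tongue, at (-70, 0, 0) mm in the cover's frame.
- jog (a joint): Angle of the jog switch's lever (rad), about the module's y axis through jog_pivot: 0 = upright = off, +0.45 = fully forward, leaning to the module's +x, -0.45 = reverse, leaning to -x. Stays where it is left (friction, about 1.5 N at the tip; no spring). Off counts within 0.1 of 0. Starts forward, 0.3 to 0.45.
- jog_pivot (a point): Pivot of the jog lever, 16 mm above the module's flat top; same axes as the module. The lever is a round bar 7 mm thick with an 11 mm black knob; its end is 47 mm from the pivot. It stands on a black block 56 (x) x 36 (y) mm, 10 mm high.
- spare: Bystander: loose grey spare cover without tongue, plate 90 x 64 x 10 mm with the same grip rib (to z = 46 mm); origin at the centre of its underside. Too small for this bay; leave it.
- rack: Bystander: loose white tube rack with capped tubes, 110 (x) x 46 (y) mm, 75 mm high; origin at the centre of its underside.
- jar: Bystander: loose jar, 60 mm diameter, 75 mm high; origin at the centre of its underside.
- bottle: Bystander: loose tall bottle, 68 mm diameter, 220 mm high, an obstacle beside the work; origin at the centre of its underside.
There are look-alikes about, which are no part of the job. What is shaped like the cover but blue is not meant.

How it is judged:
By the outcome, as a careful person would: the job done as asked, in the order asked, and still so for the second after the job is handed in, with the robot touching nothing.
It also fails if it takes over 72 s, if anything falls off the work surface, if the arm or the gripper's body presses on something with over 40 N, if the wrist force passes 120 N, or if a joint passes its speed limit or range.

### The arm

A 6-joint arm with a two-finger parallel gripper is mounted at the origin on the work surface. World frame = base frame: x ahead of the robot, y to its left, z up, the work surface at z = 0. Lengths are in m, angles in rad, forces in N, time in s.
With the tool pointing down it reaches from about 0.425 to 1.125 m from the base axis. Payload 14.9 kg.
Tool frame: the origin (TCP) lies at the very end of the fingers, on their centre line; the grasp point (between the pads) lies 19 mm behind it; z points along the fingers, y is the line along which they close (so a half turn about z gives the same grasp; the last joint's range is limited). The gripper opens to 91 mm and grips with 3 to 60 N. Pads are 32 mm wide; open, the fingers measure 118 mm over their backs; the gripper's body (76 mm by 178 mm) begins 60 mm behind the grasp point.
Start: joints at [-1.244, 0.379, 1.734, -0, 1.028, -0.033], TCP at [0.246, -0.655, 0.184] pointing down, gripper open.
Joint ranges: [-2.77, 2.77], [-0.74, 2.19], [0, 2.66], [-1.06, 4.2], [0.31, 2.87], [-3.08, 3.08]. Speed limits (rad/s): [1.89, 1.89, 2.39, 3.14, 3.14, 3.14].

### API

Orientations are given as a unit quaternion [w, x, y, z].
In Python, from station import get_state, capture, finish_job gives the robot as it stands.
- The arm moves only by the tool drive_tool, never from a script. Its argument "increments" is a list of rows, each a list of 3 entries, a list of its own where there are three numbers: the shift along the tool's x, y, z as a fraction of full scale, then the turn, a rotation vector about the tool's x, y, z as a fraction of full scale, then the opening, from 0 (shut) to 1 (fully open). In form: [[[dx, dy, dz], [ax, ay, az], fingers], ...]. A call has 1 to 5 rows; each row shifts and turns the commanded pose from where the row before left it, along the tool's axes as they then stand; what a row does not reach is not made up. Full scale, the value 1, is 0.3 m for a shift and 1.5 rad for a turn. A row lasts 1/12 s, in which the tool goes at most 41.7 mm and 7.16 degrees, less where a joint would pass 70% of its speed; a pose out of reach is approached as far as the arm can. A call with a number of a shift or a turn outside -1 to 1 is refused whole. A call with a gripper value outside its range is refused whole. The fingers move at their own pace and stop on an object; "squeeze" is the grip in N (left out, the last holds). Time passes only in rows, so rows that do not move let the fingers close. It gives the time, the measured TCP pose, the force, the opening and the grip force at its end, in the units of the state.
- get_state(): the state, without advancing time (a new reading comes with each control period).
- capture(name): name is "side" or "top" or "wrist"; returns a dict with "color" (400x640x3 uint8, red, green, blue), "fx", "fy", "cx", "cy" (pixels), "R" (3x3) and "t" (3): a world point X has camera coordinates R X + t; the wrist camera has in their place "hand_eye" (4x4, takes a point from camera to tool coordinates, whose origin is the TCP and whose axes are the flange's). Camera axes: x right, y down, z forward; pixel columns grow to the right and rows downward; lengths in m; the calibration is good to about 2 mm. The wrist camera is an equidistant fisheye: a pixel r from the principal point sees the ray r / f radians off the axis. A picture is of the moment at which its call begins: read the wrist's pose just before it. There is no depth.
- finish_job(): hands the job in; it is judged then, once.
The state is a dict: "time_s": time; "qpos": joint angles; "joint_vel": joint speeds; "joint_torque": joint torques, N m; "tcp_pos": TCP position; "tcp_rot": TCP orientation; "ft_force": force on the tool from outside, world axes, zero at the start; "ft_torque": the same for the moment, N m; "grip_width": opening from 0.0 (shut) to 1.0 (fully open); "grasp_force": force on a finger pad.
Only numpy, scipy, OpenCV 4.12 (cv2) and the standard library are available. Lean on these libraries where they do the work, as an engineer would, in place of code of your own. Each camera call takes 0.05 s, during which the arm holds its last target. There are 200 camera calls.

## Working session

There is one attempt and no reset: what is moved stays moved. The work goes in short steps, Python scripts to look and compute and a tool call to move; the robot and the scene stay as the last step left them, time stands still between calls to the robot, and variables do not carry over. Pictures are saved under pics/ and viewed, at most 10 in all, crops included, and the job is handed in when it is done.

Besides the shell and the picture viewer there is one more tool, called after "Request:" as a command line: name --argument value ..., lists and objects as JSON in quotes. drive_tool: Moves the arm, as the interface text tells. Its arguments: {"type":"object","properties":{"increments":{"type":"array"},"squeeze":{"type":"number"}},"required":["increments"]}

```bash
mkdir -p pics; ls; python3 - <<'E'
from station import *
import cv2,json,numpy as np,pickle
s=get_state();print({k:np.round(v,3).tolist() for k,v in s.items()})
d={}
for n in("top","side","wrist"):
    c=capture(n);d[n]=c;cv2.imwrite(f"pics/{n}0.png",c["color"][:,:,::-1])
    print(n,[round(float(c[k]),1) for k in("fx","fy","cx","cy")],{k:np.round(c[k],3).tolist() for k in("R","t","hand_eye") if k in c})
pickle.dump(d,open("c0.pkl","wb"))
E
```

```text
pics
{'time_s': 0.0, 'qpos': [-1.244, 0.379, 1.735, 0.0, 1.028, -0.033], 'joint_vel': [-0.001, -0.0, 0.0, 0.0, 0.0, 0.0], 'joint_torque': [-0.003, -76.372, -43.436, 0.065, 0.043, -0.0], 'tcp_pos': [0.246, -0.655, 0.184], 'tcp_rot': [-0.001, 0.984, 0.179, -0.0], 'ft_force': [0.546, -0.012, -0.608], 'ft_torque': [-0.04, 0.015, 0.025], 'grasp_force': 0.0, 'grip_width': 1.002}
top [387.6, 387.6, 318.2, 200.3] {'R': [[0.005, -1.0, 0.006], [-0.996, -0.006, -0.084], [0.084, -0.006, -0.996]], 't': [0.031, 0.568, 1.146]}
side [448.9, 448.9, 308.2, 194.8] {'R': [[-0.998, -0.06, -0.015], [-0.02, 0.553, -0.833], [0.058, -0.831, -0.553]], 't': [0.548, 0.047, 1.277]}
wrist [309.7, 309.7, 311.7, 194.8] {'hand_eye': [[-0.001, -0.961, -0.275, 0.078], [1.0, -0.001, 0.001, 0.0], [-0.001, -0.275, 0.961, -0.2], [0.0, 0.0, 0.0, 1.0]]}
```

View pics/top0.png

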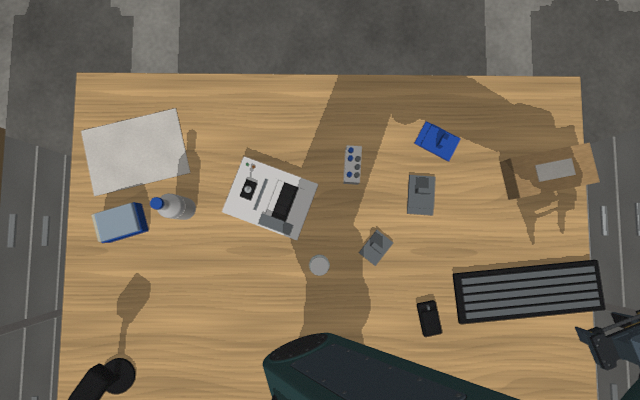

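View pics/side0.png

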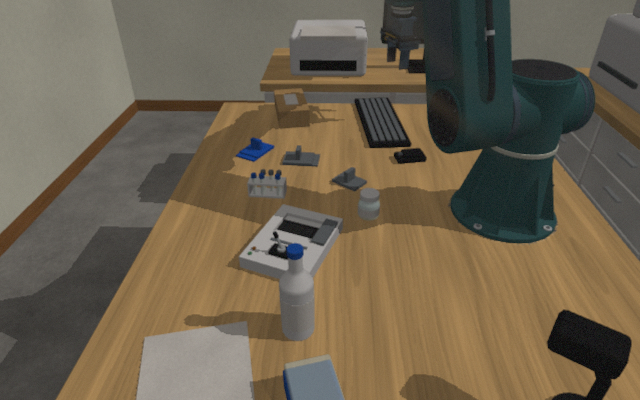

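Top view: the module is at about (270,197). Candidates for the cover are grey (421,194), grey (377,246) and blue (437,140). The bottle is at (175,206), jar (319,266), rack (353,164). One close crop will settle which is which.

```bash
python3 - <<'E'
import cv2
a=cv2.imread("pics/top0.png")
cv2.imwrite("pics/crop1.png",cv2.resize(a[115:275,210:460],None,fx=3.2,fy=3.2,interpolation=cv2.INTER_CUBIC))
b=cv2.imread("pics/side0.png")
cv2.imwrite("pics/crop2.png",cv2.resize(b[130:290,220:400],None,fx=3.6,fy=3.6,interpolation=cv2.INTER_CUBIC))
E
```

```text
(no output)
```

View pics/crop1.png

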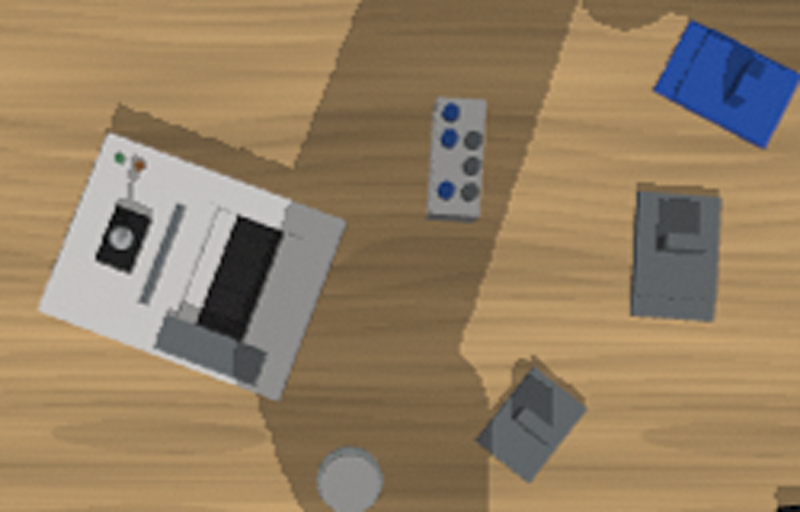

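View pics/crop2.png

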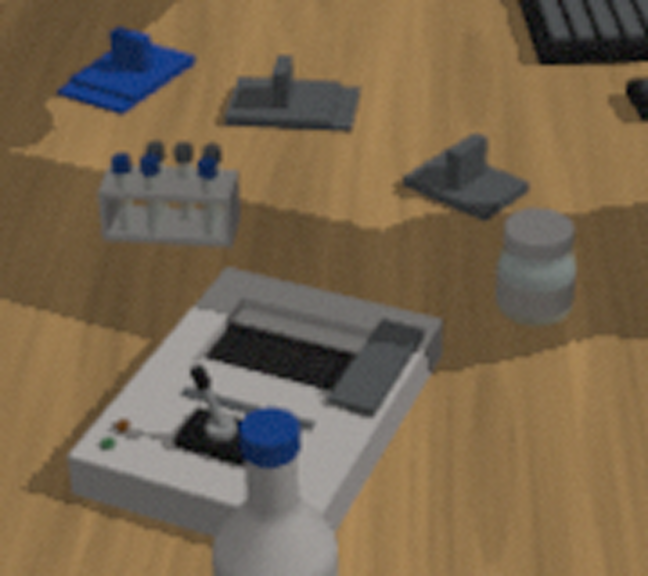

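Crop 1: the grey piece at (421,194) has the step of a tongue at its near end, crop y≈297–318, and is the larger one, so it is the cover. The grey piece at (377,246) has no tongue and is the spare; the blue look-alike is at (437,140). The module's top corners in the crop are (108,133), (345,220), (278,400) and (38,310). Crop 2: the lever leans away from the lip, towards +x.

```bash
cat >h.py <<'E'
import numpy as np,cv2,pickle
from scipy.spatial.transform import Rotation as Ro
from station import *
def Q(q): return Ro.from_quat([q[1],q[2],q[3],q[0]])
def ray(c,u,v,s=None):
    if "R" in c:
        R=np.array(c["R"]);o=-R.T@np.array(c["t"])
        return o,R.T@np.array([(u-c["cx"])/c["fx"],(v-c["cy"])/c["fy"],1])
    a=np.array([(u-c["cx"])/c["fx"],(v-c["cy"])/c["fy"]]);r=np.linalg.norm(a)+1e-12
    d=np.r_[a/r*np.sin(r),np.cos(r)];H=np.array(c["hand_eye"]);W=Q(s["tcp_rot"]).as_matrix()
    return W@H[:3,3]+np.array(s["tcp_pos"]),W@H[:3,:3]@d
def onz(c,u,v,z,s=None):
    o,d=ray(c,u,v,s);return o+d*(z-o[2])/d[2]
def tri(r1,r2):
    (o1,d1),(o2,d2)=r1,r2
    t=np.linalg.lstsq(np.c_[d1,-d2],o2-o1,rcond=None)[0]
    a,b=o1+t[0]*d1,o2+t[1]*d2;return (a+b)/2,np.linalg.norm(a-b)
def tool(yaw,tilt=0):
    "tool pointing down, y (closing) along heading yaw; tilt lowers the -heading side of the part"
    y=np.array([np.cos(yaw),np.sin(yaw),0]);z=np.array([0,0,-1.]);M=np.c_[np.cross(y,z),y,z]
    return Ro.from_rotvec(tilt*np.array([np.sin(yaw),-np.cos(yaw),0]))*Ro.from_matrix(M)
def plan(p,R,s=None,n=None):
    s=s or get_state();A=Q(s["tcp_rot"]);d=A.inv().apply(np.array(p)-s["tcp_pos"])/.3;r=(A.inv()*R).as_rotvec()/1.5
    n=n or int(np.ceil(max(np.linalg.norm(d)*.3/.04,np.linalg.norm(r)*1.5/.12,1)))
    print("total",d.round(4),r.round(4),"rows",n)
def save(tag):
    s=get_state();c=capture("wrist");cv2.imwrite(f"pics/{tag}.png",c["color"][:,:,::-1]);pickle.dump((s,c),open(tag+".pkl","wb"));return s,c
E
python3 - <<'E'
from h import *
d=pickle.load(open("c0.pkl","rb"));t=d["top"];sd=d["side"]
P=lambda x,y:(210+x/3.2,115+y/3.2)
C=[onz(t,*P(*q),.034) for q in((108,133),(345,220),(278,400),(38,310))]
for c in C:print(c.round(3))
C=np.array(C);print("sides",[np.linalg.norm(C[i]-C[i-1]).round(3) for i in range(4)],"ctr",C.mean(0).round(4))
ex=(C[0]+C[1]-C[2]-C[3])[:2];ey=(C[0]+C[3]-C[1]-C[2])[:2];yaw=np.arctan2(ex[1],ex[0]);print("yaw",yaw,np.arctan2(ey[1],ey[0])-np.pi/2)
m=C.mean(0)[:2];c_,s_=np.cos(yaw),np.sin(yaw);print("jog",m+.068*np.array([-s_,c_]))
for q in((155,345),(265,385),(168,310),(265,350)):
    p=onz(t,*P(*q),.041)[:2]-m;print("lip local",[c_*p[0]+s_*p[1],-s_*p[0]+c_*p[1]])
for q in((638,190),(720,193),(713,320),(630,315)):print("cover",onz(t,*P(*q),.008).round(3))
print("bottle",onz(t,158,204,.215),"jar",onz(t,319,266,.075))
E
```

```text
[0.698 0.259 0.034]
[0.617 0.035 0.034]
[0.448 0.096 0.034]
[0.531 0.321 0.034]
sides [np.float64(0.178), np.float64(0.238), np.float64(0.179), np.float64(0.239)] ctr [0.5735 0.1777 0.034 ]
yaw -0.3504253304199905 -0.3498351721212456
jog [0.59686626 0.24160562]
lip local [np.float64(-0.08148664622871024), np.float64(0.0046248187530814645)]
lip local [np.float64(-0.08054530684617027), np.float64(-0.10359918062702766)]
lip local [np.float64(-0.047101457360104744), np.float64(0.005014949874385985)]
lip local [np.float64(-0.05041535481728297), np.float64(-0.09221732467118)]
cover [ 0.651 -0.247  0.008]
cover [ 0.649 -0.326  0.008]
cover [ 0.526 -0.317  0.008]
cover [ 0.53  -0.237  0.008]
bottle [0.54003189 0.43747313 0.215     ] jar [0.37596922 0.03067436 0.075     ]
```

Sizes match: 178 × 239 mm for the module, about 121 × 80 mm for the cover. I'll look from near at the cover first, since it is on the way.

```bash
python3 - <<'E'
from h import *
plan([.598,-.283,.25],tool(-.078))
E
```

```text
total [ 1.5336 -0.7477 -0.2205] [-5.000e-04 -3.000e-04 -7.553e-01] rows 13
```

Request:
drive_tool --increments '[[[0.118,-0.0575,-0.017],[0,0,0],1],[[0.118,-0.0575,-0.017],[0,0,0],1],[[0.118,-0.0575,-0.017],[0,0,0],1],[[0.118,-0.0575,-0.017],[0,0,0],1],[[0.118,-0.0575,-0.017],[0,0,0],1]]'

```text
time_s: 0.57
tcp_pos: [0.3826, -0.5106, 0.2097]
tcp_rot: [-0.0, 0.984, 0.179, -0.0]
ft_force: [1.3, -0.5, 1.3]
grip_width: 1.001
grasp_force: 0.0
```

Request:
drive_tool --increments '[[[0.118,-0.0575,-0.017],[0,0,0],1],[[0.118,-0.0575,-0.017],[0,0,0],1],[[0.118,-0.0575,-0.017],[0,0,0],1],[[0.118,-0.0575,-0.017],[0,0,0],1],[[0.118,-0.0575,-0.017],[0,0,0],1]]'

```text
time_s: 0.98
tcp_pos: [0.518, -0.3674, 0.2353]
tcp_rot: [-0.0, 0.984, 0.179, -0.0]
ft_force: [0.6, -0.6, 0.9]
grip_width: 1.003
grasp_force: 0.0
```

Request:
drive_tool --increments '[[[0.118,-0.0575,-0.017],[0,0,0],1],[[0.118,-0.0575,-0.017],[0,0,0],1],[[0.118,-0.0575,-0.017],[0,0,0],1],[[0,0,0],[0,0,-0.08],1],[[0,0,0],[0,0,-0.08],1]]'

```text
time_s: 1.4
tcp_pos: [0.5996, -0.2814, 0.2505]
tcp_rot: [0.0, 0.954, 0.299, 0.0]
ft_force: [0.9, -0.3, -0.8]
grip_width: 1.003
grasp_force: 0.0
```

Request:
drive_tool --increments '[[[0,0,0],[0,0,-0.08],1],[[0,0,0],[0,0,-0.08],1],[[0,0,0],[0,0,-0.08],1],[[0,0,0],[0,0,-0.08],1],[[0,0,0],[0,0,-0.08],1]]'

```text
time_s: 1.82
tcp_pos: [0.5981, -0.2832, 0.2502]
tcp_rot: [-0.0, 0.824, 0.567, -0.0]
ft_force: [-0.1, -0.1, 0.5]
grip_width: 0.994
grasp_force: 0.0
```

Request:
drive_tool --increments '[[[0,0,0],[0,0,-0.08],1],[[0,0,0],[0,0,-0.08],1],[[0,0,0],[0,0,-0.035],1],[[0,0,0],[0,0,0],1],[[0,0,0],[0,0,0],1]]'

```text
time_s: 2.23
tcp_pos: [0.5981, -0.2832, 0.2503]
tcp_rot: [-0.0, 0.735, 0.678, -0.0]
ft_force: [-0.4, 0.4, -1.3]
grip_width: 1.0
grasp_force: 0.0
```

```bash
python3 - <<'E'
from h import *
s,c=save("w1");print(s["time_s"],np.round(s["tcp_pos"],4),np.round(s["qpos"],3))
plan([.598,-.283,.25],tool(-.078),s)
E
```

```text
2.2333 [ 0.5981 -0.2832  0.2503] [-0.477  0.252  1.774 -0.     1.116 -0.397]
total [ 0.0007 -0.0005  0.0009] [-0.0002 -0.0001 -0.0018] rows 1
```

View pics/w1.png

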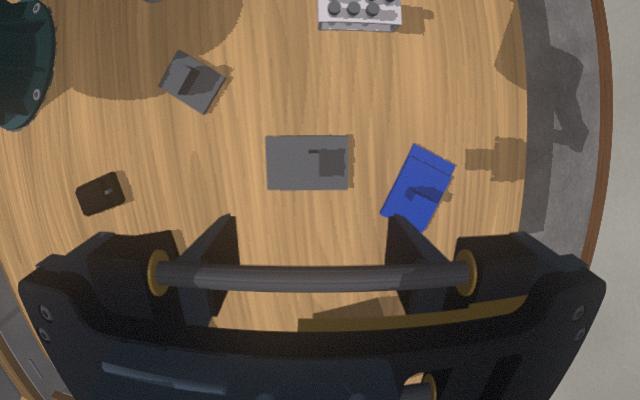

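The wrist view shows the cover at (266–350, 135–190) with the tongue end on the left, as expected. I'll extract its corners.

```bash
cat >>h.py <<'E'
def greyrect(c,box,thr=45,lo=40,hi=150):
    x0,y0,x1,y1=box;a=c["color"][y0:y1,x0:x1].astype(int)
    m=((a.max(2)-a.min(2)<thr)&(a.mean(2)>lo)&(a.mean(2)<hi)).astype(np.uint8)
    m=cv2.morphologyEx(m,cv2.MORPH_OPEN,np.ones((3,3),np.uint8))
    k=max(cv2.findContours(m,cv2.RETR_EXTERNAL,cv2.CHAIN_APPROX_NONE)[0],key=cv2.contourArea)
    return cv2.boxPoints(cv2.minAreaRect(k))+[x0,y0],cv2.contourArea(k)
E
python3 - <<'E'
from h import *
s,c=pickle.load(open("w1.pkl","rb"))
b,a=greyrect(c,(245,115,375,210),30);print(b.round(1).tolist(),a)
b=sorted(b.tolist());L,R=np.array(b[:2]),np.array(b[2:])
l=[onz(c,*p,.005,s) for p in L];r=[onz(c,*p,.010,s) for p in R]
print(np.round(l,4),np.round(r,4))
lm,rm=np.mean(l,0),np.mean(r,0);print("len",np.linalg.norm((rm-lm)[:2]),"w",np.linalg.norm(l[0]-l[1]),np.linalg.norm(r[0]-r[1]))
y=np.arctan2(*(rm-lm)[[1,0]]);u=np.array([np.cos(y),np.sin(y)])
print("yaw",y,"origin",(lm+rm)[:2]/2+.010*u)
plan([.56,.2,.25],tool(-.35),s)
E
```

```text
[[266.0, 135.0], [347.0, 135.0], [347.0, 189.0], [266.0, 189.0]] 4257.0
[[ 0.5353 -0.2382  0.005 ]
 [ 0.5262 -0.3186  0.005 ]] [[ 0.6513 -0.2475  0.01  ]
 [ 0.6467 -0.3271  0.01  ]]
len 0.11857278056786824 w 0.0809157636031065 0.07975767313091875
yaw -0.07491897691770424 origin [ 0.59985362 -0.28358512]
total [ 1.5953e+00 -2.5640e-01  1.1000e-03] [-0.0002 -0.      0.1796] rows 13
```

Request:
drive_tool --increments '[[[0.1227,-0.0197,0],[0,0,0],1],[[0.1227,-0.0197,0],[0,0,0],1],[[0.1227,-0.0197,0],[0,0,0],1],[[0.1227,-0.0197,0],[0,0,0],1],[[0.1227,-0.0197,0],[0,0,0],1]]'

```text
time_s: 2.7
tcp_pos: [0.5827, -0.0959, 0.2505]
tcp_rot: [0.0, 0.735, 0.678, 0.0]
ft_force: [0.8, -0.2, 0.6]
grip_width: 1.0
grasp_force: 0.0
```

Request:
drive_tool --increments '[[[0.1227,-0.0197,0],[0,0,0],1],[[0.1227,-0.0197,0],[0,0,0],1],[[0.1227,-0.0197,0],[0,0,0],1],[[0.1227,-0.0197,0],[0,0,0],1],[[0.1227,-0.0197,0],[0,0,0],1]]'

```text
time_s: 3.12
tcp_pos: [0.5677, 0.0901, 0.2506]
tcp_rot: [0.0, 0.735, 0.678, 0.0]
ft_force: [1.1, -1.4, 0.2]
grip_width: 0.996
grasp_force: 0.0
```

Request:
drive_tool --increments '[[[0.1227,-0.0197,0],[0,0,0],1],[[0.1227,-0.0197,0],[0,0,0],1],[[0.1227,-0.0197,0],[0,0,0],1],[[0,0,0],[0,0,0.06],1],[[0,0,0],[0,0,0.06],1]]'

```text
time_s: 3.53
tcp_pos: [0.5588, 0.2018, 0.2504]
tcp_rot: [-0.0, 0.793, 0.609, -0.0]
ft_force: [-0.7, -1.8, 0.3]
grip_width: 0.998
grasp_force: 0.0
```

Request:
drive_tool --increments '[[[0,0,0],[0,0,0.06],1],[[0,0,0],[0,0,0],1],[[0,0,0],[0,0,0],1]]'

```text
time_s: 3.78
tcp_pos: [0.5591, 0.1998, 0.2504]
tcp_rot: [-0.0, 0.819, 0.574, -0.0]
ft_force: [0.5, -0.7, -0.8]
grip_width: 1.001
grasp_force: 0.0
```

```bash
python3 - <<'E'
from h import *
s,c=save("w2");print(s["time_s"],np.round(s["tcp_pos"],4),np.round(s["qpos"],3))
E
```

```text
3.7833 [0.5591 0.1998 0.2504] [0.304 0.139 1.91  0.    1.093 0.651]
```

View pics/w2.png

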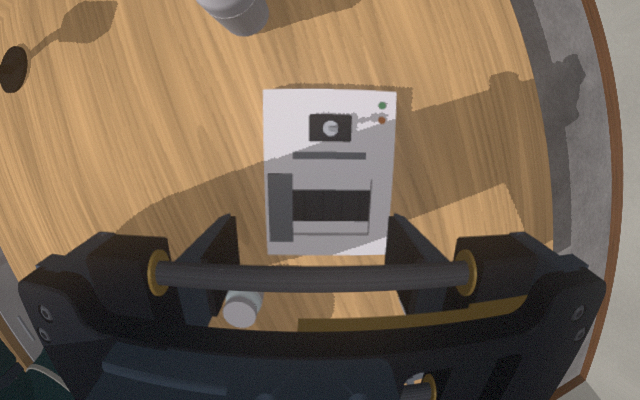

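The wrist view shows the module with top corners near (263,90), (396,93), (388,255) and (267,253). The switch block is at (309–352, 114–142), the lip at (268–294, 173–242), and the bay runs to x≈372.

```bash
python3 - <<'E'
from h import *
s,c=pickle.load(open("w2.pkl","rb"))
C=np.array([onz(c,*p,.034,s) for p in((263,89.5),(396.5,92.5),(388.5,255.5),(267,253.5))])
print("sides",[np.linalg.norm(C[i]-C[i-1]).round(4) for i in range(4)])
m=C.mean(0)[:2];ex=(C[1]+C[2]-C[0]-C[3])[:2];ey=(C[0]+C[1]-C[2]-C[3])[:2]
print("ctr",m.round(4),"yaws",np.arctan2(ex[1],ex[0]),np.arctan2(ey[1],ey[0])-np.pi/2)
yaw=np.arctan2(ey[1],ey[0])-np.pi/2
def loc(p,z):
    d=onz(c,*p,z,s)[:2]-m;return np.round([np.cos(yaw)*d[0]+np.sin(yaw)*d[1],-np.sin(yaw)*d[0]+np.cos(yaw)*d[1]],4)
a=c["color"].astype(int).mean(2)
# black block
w=(a[105:150,300:360]<60).astype(np.uint8);k=max(cv2.findContours(w,0,1)[0],key=cv2.contourArea);x,y,ww,hh=cv2.boundingRect(k);x+=300;y+=105
print("block px",x,y,ww,hh,[loc(p,.044) for p in((x-.5,y-.5),(x+ww-.5,y-.5),(x+ww-.5,y+hh-.5),(x-.5,y+hh-.5))])
b,A=greyrect(c,(262,165,305,250),40,40,105);print("lip px",b.round(1).tolist(),A)
for p in b:print("lip",loc(p,.041))
for p in((371.5,180),(371.5,234),(330,234.5),(288,234.5)):print("bay wall",loc(p,.034))
print("knob",a[105:150,320:342].astype(int)[15:32:2].tolist())
E
```

```text
sides [np.float64(0.2383), np.float64(0.1799), np.float64(0.2415), np.float64(0.1857)]
ctr [0.5771 0.1756] yaws -0.3655757067130585 -0.34643541169298664
block px 313 119 38 22 [array([-0.024 ,  0.0809]), array([0.0257, 0.0814]), array([0.0261, 0.0522]), array([-0.0241,  0.0519])]
lip px [[268.0, 173.0], [304.0, 173.0], [304.0, 241.0], [268.0, 241.0]] 1883.0
lip [-0.0846  0.0077]
lip [-0.0356  0.0075]
lip [-0.0364 -0.0929]
lip [-0.0891 -0.0933]
bay wall [ 0.0585 -0.0038]
bay wall [ 0.0633 -0.0857]
bay wall [ 0.0015 -0.0857]
bay wall [-0.06   -0.0857]
knob [[65, 65, 62, 65, 64, 57, 64, 76, 100, 103, 102, 102, 97, 85, 67, 59, 62, 60, 62, 61, 66, 59], [66, 64, 63, 64, 87, 125, 156, 172, 177, 176, 178, 181, 180, 174, 167, 135, 91, 65, 55, 60, 59, 58], [64, 62, 64, 105, 147, 172, 180, 174, 175, 177, 174, 174, 176, 177, 177, 165, 144, 108, 66, 53, 59, 56], [66, 60, 73, 146, 167, 172, 173, 169, 152, 144, 126, 123, 124, 116, 112, 119, 120, 108, 81, 59, 60, 56], [61, 68, 83, 161, 174, 173, 174, 175, 159, 150, 144, 145, 142, 144, 143, 141, 135, 125, 69, 59, 60, 56], [62, 59, 74, 149, 170, 174, 177, 174, 168, 158, 150, 142, 138, 145, 140, 146, 144, 124, 66, 57, 55, 53], [61, 65, 65, 93, 133, 167, 177, 174, 172, 172, 174, 174, 172, 176, 165, 154, 138, 105, 69, 61, 60, 59], [62, 59, 64, 63, 63, 83, 124, 164, 174, 174, 171, 174, 172, 170, 139, 99, 72, 60, 56, 64, 56, 57], [59, 60, 58, 63, 66, 60, 60, 73, 94, 101, 102, 96, 83, 83, 70, 56, 61, 51, 57, 61, 58, 57]]
```

```bash
python3 - <<'E'
from h import *
plan([.600,.239,.06],tool(-.35))
E
```

```text
total [0.1694 0.0837 0.6347] [-0.0001  0.      0.0024] rows 5
```

Request:
drive_tool --increments '[[[0.085,0.042,0],[0,0,0.0012],1],[[0.0844,0.0417,0],[0,0,0.0012],1],[[0,0,0.12],[0,0,0],1],[[0,0,0.12],[0,0,0],1],[[0,0,0.12],[0,0,0],1]]'

```text
time_s: 4.25
tcp_pos: [0.6006, 0.2391, 0.1415]
tcp_rot: [0.0, 0.819, 0.573, 0.001]
ft_force: [0.6, 0.3, -0.2]
grip_width: 0.997
grasp_force: 0.0
```

Request:
drive_tool --increments '[[[0,0,0.1],[0,0,0],1],[[0,0,0.1],[0,0,0],1],[[0,0,0.0747],[0,0,0],1],[[0,0,0],[0,0,0],1],[[0,0,0],[0,0,0],1]]'

```text
time_s: 4.67
tcp_pos: [0.5997, 0.2386, 0.0595]
tcp_rot: [-0.0, 0.82, 0.573, -0.001]
ft_force: [1.3, 0.8, 0.5]
grip_width: 1.002
grasp_force: 0.0
```

Request:
drive_tool --increments '[[[0,0,0],[0,0,0],0.1],[[0,0,0],[0,0,0],0.1],[[0,0,0],[0,0,0],0.1],[[0,0,0],[0,0,0],0.1],[[0,0,0],[0,0,0],0.1]]' --squeeze 6

```text
time_s: 5.08
tcp_pos: [0.6006, 0.2391, 0.0609]
tcp_rot: [0.0, 0.82, 0.572, 0.001]
ft_force: [0.3, 0.4, 0.8]
grip_width: 0.667
grasp_force: 0.0
```

Request:
drive_tool --increments '[[[0,0,0],[0,0,0],0.1],[[0,0,0],[0,0,0],0.1],[[0,0,0],[0,0,0],0.1],[[0,0,0],[0,0,0],0.1],[[0,0,0],[0,0,0],0.1]]'

```text
time_s: 5.5
tcp_pos: [0.6007, 0.239, 0.0603]
tcp_rot: [0.0, 0.82, 0.572, 0.0]
ft_force: [1.6, 0.3, 2.2]
grip_width: 0.301
grasp_force: 1.2
```

Request:
drive_tool --increments '[[[0,0,0],[0,0,0],0.08],[[0,0,0],[0,0,0],0.08],[[0,0,0],[0,0,0],0.08],[[0,0,0],[0,0,0],0.08],[[0,0,0],[0,0,0],0.08]]'

```text
time_s: 5.92
tcp_pos: [0.6003, 0.239, 0.0601]
tcp_rot: [0.0, 0.82, 0.572, 0.0]
ft_force: [1.6, -0.8, 3.4]
grip_width: 0.109
grasp_force: 6.0
```

Request:
drive_tool --increments '[[[0,0,0],[0,0,0],0.08],[[0,0,0],[0,0,0],0.08],[[0,0,0],[0,0,0],0.08]]'

```text
time_s: 6.17
tcp_pos: [0.6003, 0.239, 0.0601]
tcp_rot: [0.0, 0.82, 0.572, 0.0]
ft_force: [2.1, 0.2, 4.3]
grip_width: 0.11
grasp_force: 6.0
```

```bash
python3 - <<'E'
from h import *
s=get_state();print(np.round(s["tcp_pos"],4),s["grip_width"],s["grasp_force"],np.round(s["ft_force"],1))
E
```

```text
[0.6003 0.239  0.0601] 0.10959770049624257 6.002302095293999 [2.1 0.2 4.3]
```

Knob gripped at about 10 mm width. I'll open, rise, and look from over the bay.

Request:
drive_tool --increments '[[[0,0,0],[0,0,0],0.6],[[0,0,0],[0,0,0],0.6],[[0,0,0],[0,0,0],0.6],[[0,0,0],[0,0,0],0.6],[[0,0,0],[0,0,0],0.6]]'

```text
time_s: 6.58
tcp_pos: [0.5999, 0.2389, 0.0598]
tcp_rot: [-0.0, 0.82, 0.572, -0.0]
ft_force: [0.7, 0.8, 0.2]
grip_width: 0.446
grasp_force: 0.0
```

Request:
drive_tool --increments '[[[0,0,-0.1],[0,0,0],0.6],[[0,0,-0.12],[0,0,0],0.6],[[0,0,-0.12],[0,0,0],0.6],[[0,0,-0.12],[0,0,0],0.6],[[-0.03,0,-0.12],[0,0,0],0.6]]'

```text
time_s: 7.0
tcp_pos: [0.5969, 0.2311, 0.2358]
tcp_rot: [-0.0, 0.82, 0.573, 0.0]
ft_force: [-0.0, 0.3, 0.6]
grip_width: 0.599
grasp_force: 0.0
```

Request:
drive_tool --increments '[[[-0.1,0,-0.06],[0,0,0],1],[[-0.1,0,0],[0,0,0],1],[[-0.1,0,0],[0,0,0],1],[[0,0,0],[0,0,0],1],[[0,0,0],[0,0,0],1]]'

```text
time_s: 7.42
tcp_pos: [0.5657, 0.1451, 0.2523]
tcp_rot: [0.0, 0.821, 0.572, 0.0]
ft_force: [-0.3, -0.1, 1.2]
grip_width: 0.933
grasp_force: 0.0
```

```bash
python3 - <<'E'
from h import *
s,c=save("w3");print(s["time_s"],np.round(s["tcp_pos"],4))
im=cv2.imread("pics/w3.png")
cv2.imwrite("pics/w3c.png",cv2.resize(im[40:240,220:420],None,fx=3,fy=3,interpolation=cv2.INTER_CUBIC))
E
```

```text
7.4167 [0.5657 0.1451 0.2523]
```

View pics/w3c.png

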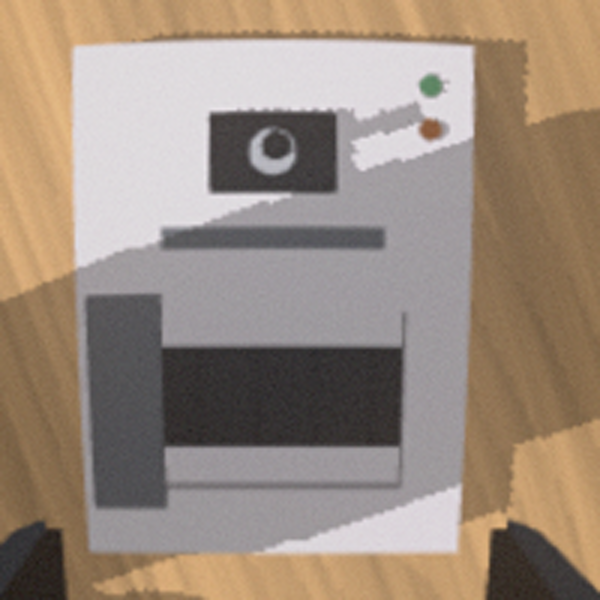

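The crop shows the module whole, with top corners at crop (73,46), (473,44), (458,551) and (91,552). The knob is at (277,144) over the block (210–337, 112–192). The lip spans (86–167, 294–508), and the bay's +x wall is near x≈403.

```bash
cat >m.py <<'E'
from h import *
s,c=pickle.load(open("w3.pkl","rb"))
P=lambda x,y:((x+.5)/3-.5+220,(y+.5)/3-.5+40)
C=np.array([onz(c,*P(*p),.034,s) for p in((73,46),(473,44),(458,551),(91,552))])
print("sides",[np.linalg.norm(C[i]-C[i-1]).round(4) for i in range(4)])
m=C.mean(0)[:2];ex=(C[1]+C[2]-C[0]-C[3])[:2];ey=(C[0]+C[1]-C[2]-C[3])[:2]
ys=np.arctan2(ex[1],ex[0]),np.arctan2(ey[1],ey[0])-np.pi/2;yaw=(180*ys[0]+240*ys[1])/420
print("ctr",m.round(4),"yaws",ys)
def loc(p,z):
    d=onz(c,*P(*p),z,s)[:2]-m;return np.round([np.cos(yaw)*d[0]+np.sin(yaw)*d[1],-np.sin(yaw)*d[0]+np.cos(yaw)*d[1]],4)
B=[loc(p,.044) for p in((210,112),(337,112),(337,191),(210,192))];print("block",np.mean(B,0),B)
print("knob",loc((277,144),.097))
L=[loc(p,.041) for p in((86,295),(161,294),(167,507),(95,508))];print("lip",L)
for p in((405,312),(403,487),(167,488),(300,488)):print("wall",loc(p,.034))
t=pickle.load(open("c0.pkl","rb"))["top"]
E
python3 m.py
python3 - <<'E'
from h import *
t=capture("top");d=capture("side")
cv2.imwrite("pics/s2.png",cv2.resize(np.hstack([t["color"][150:250,210:330],d["color"][200:300,240:360]])[:,:,::-1],None,fx=3.2,fy=3.2,interpolation=cv2.INTER_CUBIC));pickle.dump((t,d),open("c1.pkl","wb"))
E
```

```text
sides [np.float64(0.24), np.float64(0.1796), np.float64(0.2403), np.float64(0.1797)]
ctr [0.5764 0.1772] yaws (np.float64(-0.350824074375607), np.float64(-0.351883748286572))
block [0.0002   0.067925] [array([-0.0272,  0.0856]), array([0.0277, 0.0854]), array([0.0277, 0.0505]), array([-0.0274,  0.0502])]
knob [0.0016 0.0676]
lip [array([-0.0842,  0.0056]), array([-0.0501,  0.0052]), array([-0.0504, -0.0944]), array([-0.0849, -0.0949])]
wall [ 0.0597 -0.0039]
wall [ 0.0611 -0.0871]
wall [-0.0509 -0.0872]
wall [ 0.0121 -0.0874]
```

View pics/s2.png

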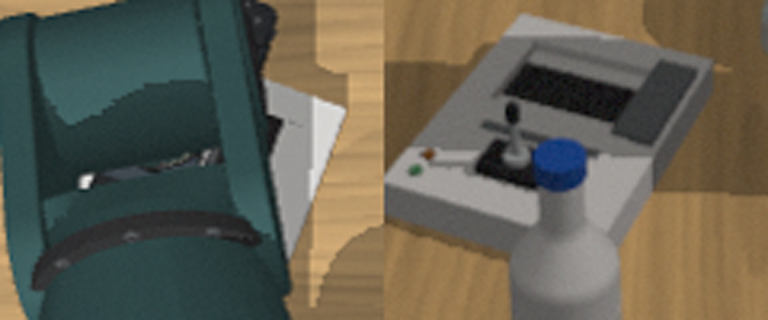

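Good: sides 240.0/179.6 mm, block at (0.2, 67.9), lever within about 0.03 rad of upright. bay_home is at local (8, −44.8) mm, which puts it at world (0.5685, 0.1324), yaw −0.351. Next, the cover.

```bash
python3 - <<'E'
from h import *
s=get_state();plan([.600,-.2836,.2],tool(-.075),s)
E
```

```text
total [-1.3077  0.5996  0.173 ] [-0.000e+00 -1.000e-04 -1.845e-01] rows 11
```

Request:
drive_tool --increments '[[[-0.1189,0.0545,0.0157],[0,0,0],0.7],[[-0.1189,0.0545,0.0157],[0,0,0],0.7],[[-0.1189,0.0545,0.0157],[0,0,0],0.7],[[-0.1189,0.0545,0.0157],[0,0,0],0.7],[[-0.1189,0.0545,0.0157],[0,0,0],0.7]]'

```text
time_s: 7.98
tcp_pos: [0.5816, -0.0505, 0.2281]
tcp_rot: [-0.0, 0.82, 0.573, -0.0]
ft_force: [0.9, -0.4, 0.1]
grip_width: 0.704
grasp_force: 0.0
```

Request:
drive_tool --increments '[[[-0.1189,0.0545,0.0157],[0,0,0],0.7],[[-0.1189,0.0545,0.0157],[0,0,0],0.7],[[-0.1189,0.0545,0.0157],[0,0,0],0.7],[[-0.1189,0.0545,0.0157],[0,0,0],0.7],[[-0.1189,0.0545,0.0157],[0,0,0],0.7]]'

```text
time_s: 8.4
tcp_pos: [0.597, -0.2465, 0.2044]
tcp_rot: [-0.0, 0.82, 0.573, -0.0]
ft_force: [-0.4, 0.8, -0.9]
grip_width: 0.701
grasp_force: 0.0
```

Request:
drive_tool --increments '[[[-0.1189,0.0545,0.0157],[0,0,0],0.6],[[0,0,0],[0,0,-0.0615],0.6],[[0,0,0],[0,0,-0.0615],0.6],[[0,0,0],[0,0,-0.0615],0.6],[[0,0,0],[0,0,0],0.6]]'

```text
time_s: 8.82
tcp_pos: [0.6001, -0.2839, 0.1996]
tcp_rot: [-0.0, 0.732, 0.682, -0.0]
ft_force: [0.1, 0.8, 0.3]
grip_width: 0.603
grasp_force: 0.0
```

```bash
python3 - <<'E'
from h import *
s,c=save("w4");print(s["time_s"],np.round(s["tcp_pos"],4))
b,a=greyrect(c,(245,95,385,212),30);print(b.round(1).tolist(),a)
b=sorted(b.tolist());L,R=np.array(b[:2]),np.array(b[2:])
l=[onz(c,*p,.005,s) for p in L];r=[onz(c,*p,.010,s) for p in R]
lm,rm=np.mean(l,0),np.mean(r,0);print("len",np.linalg.norm((rm-lm)[:2]),"w",np.linalg.norm(l[0]-l[1]),np.linalg.norm(r[0]-r[1]))
y=np.arctan2(*(rm-lm)[[1,0]]);u=np.array([np.cos(y),np.sin(y)])
print("yaw",y,"origin",lm[:2]+.07*u,rm[:2]-.05*u)
plan([.600,-.2836,.014],tool(-.075),s)
E
```

```text
8.8167 [ 0.6001 -0.2839  0.1996]
[[258.0, 138.0], [351.0, 138.0], [351.0, 199.0], [258.0, 199.0]] 5415.5
len 0.12152237889052922 w 0.08196739597610024 0.08051523846985172
yaw -0.06408778842187414 origin [ 0.59914602 -0.28391364] [ 0.60066528 -0.28401113]
total [ 0.0009 -0.      0.6186] [-0.0004 -0.0002  0.003 ] rows 5
```

Request:
drive_tool --increments '[[[0,0,0.13],[0,0,0.002],0.6],[[0,0,0.13],[0,0,0],0.6],[[0,0,0.13],[0,0,0],0.6],[[0,0,0.12],[0,0,0],0.6],[[0,0,0.06],[0,0,0],0.6]]'

```text
time_s: 9.28
tcp_pos: [0.5978, -0.2826, 0.0246]
tcp_rot: [-0.002, 0.735, 0.678, -0.001]
ft_force: [-0.3, 0.5, -0.5]
grip_width: 0.602
grasp_force: 0.0
```

Request:
drive_tool --increments '[[[0,0,0.0486],[0,0,0],0.6],[[0,0,0],[0,0,0],0.6],[[0,0,0],[0,0,0],0.05],[[0,0,0],[0,0,0],0.05],[[0,0,0],[0,0,0],0.05]]' --squeeze 20

```text
time_s: 9.7
tcp_pos: [0.6007, -0.2848, 0.0165]
tcp_rot: [0.001, 0.734, 0.679, 0.0]
ft_force: [0.2, -0.6, -0.1]
grip_width: 0.412
grasp_force: 0.0
```

Request:
drive_tool --increments '[[[0,0,0],[0,0,0],0.05],[[0,0,0],[0,0,0],0.05],[[0,0,0],[0,0,0],0.05],[[0,0,0],[0,0,0],0.05],[[0,0,0],[0,0,0],0.05]]'

```text
time_s: 10.12
tcp_pos: [0.5998, -0.2845, 0.0151]
tcp_rot: [0.0, 0.734, 0.679, 0.0]
ft_force: [-0.9, 1.3, 4.9]
grip_width: 0.146
grasp_force: 20.0
```

Request:
drive_tool --increments '[[[0,0,0],[0,0,0],0.05],[[0,0,0],[0,0,0],0.05],[[0,0,0],[0,0,0],0.05],[[0,0,0],[0,0,0],0.05],[[0,0,0],[0,0,0],0.05]]' --squeeze 40

```text
time_s: 10.53
tcp_pos: [0.5998, -0.2844, 0.0151]
tcp_rot: [0.0, 0.734, 0.679, 0.0]
ft_force: [-0.9, 1.3, 6.9]
grip_width: 0.136
grasp_force: 40.0
```

```bash
python3 - <<'E'
from h import *
s=get_state();print(np.round(s["tcp_pos"],4),s["grip_width"],s["grasp_force"],np.round(s["ft_force"],1))
E
```

```text
[ 0.5998 -0.2844  0.0151] 0.13587221868448082 39.995548725128174 [-0.9  1.3  6.9]
```

```bash
cat >>h.py <<'E'
YAW=-.3513;BAY=np.array([.5685,.1324,.024]);TIP=np.array([.0005,-.070,.0151])
u=np.array([np.cos(YAW),np.sin(YAW),0]);
def pose(x,z,tilt):
    R=tool(YAW,tilt);return BAY+u*x+[0,0,z]-R.apply(TIP),R
def where(s=None):
    s=s or get_state();A=Q(s["tcp_rot"]);p=A.apply(TIP)+s["tcp_pos"]-BAY;f=A.apply([0,1,0])
    print("t",round(s["time_s"],2),"tip bay mm",np.round([p@u*1e3,(-p[0]*u[1]+p[1]*u[0])*1e3,p[2]*1e3],1),"yaw err",round(np.arctan2(f[1],f[0])-YAW,4),"tilt",round(np.arcsin(f[2]),4),"F module",np.round([np.dot(s["ft_force"],u),-s["ft_force"][0]*u[1]+s["ft_force"][1]*u[0],s["ft_force"][2]],1),"grip",round(s["grip_width"],3),round(s["grasp_force"],1))
E
python3 - <<'E'
from h import *
s=get_state();p,R=pose(-.046,.11,0);print(p,s["tcp_pos"])
q=dict(s);q["tcp_pos"]=[*s["tcp_pos"][:2],p[2]];print("up",(p[2]-s["tcp_pos"][2])/.3);plan(p,R,q)
where()
q=dict(s);q["tcp_pos"]=p;a=R.as_quat();q["tcp_rot"]=[a[3],*a[:3]];p2,R2=pose(-.046,.06,.2);plan(p2,R2,q)
E
```

```text
[0.59086217 0.12367169 0.1491    ] [ 0.59977816 -0.28443202  0.01510957]
up 0.44663476270770314
total [ 1.3539e+00 -1.3600e-01 -3.0000e-04] [3.00e-04 1.00e-04 1.82e-01] rows 11
t 10.53 tip bay mm [ 105.3 -399.   -24. ] yaw err 0.273 tilt 0.0004 F module [-1.3  0.9  6.9] grip 0.136 40.0
total [-0.     -0.0147  0.1213] [-0.1333 -0.      0.    ] rows 2
```

Request:
drive_tool --increments '[[[0,0,-0.06],[0,0,0],0.05],[[0,0,-0.1],[0,0,0],0.05],[[0,0,-0.12],[0,0,0],0.05],[[0,0,-0.1],[0,0,0],0.05],[[0,0,-0.0667],[0,0,0],0.05]]'

```text
time_s: 10.95
tcp_pos: [0.6002, -0.2846, 0.1517]
tcp_rot: [0.001, 0.734, 0.679, 0.0]
ft_force: [0.3, -0.9, -1.0]
grip_width: 0.133
grasp_force: 40.0
```

Request:
drive_tool --increments '[[[0.1231,-0.0124,0],[0,0,0],0.05],[[0.1231,-0.0124,0],[0,0,0],0.05],[[0.1231,-0.0124,0],[0,0,0],0.05],[[0.1231,-0.0124,0],[0,0,0],0.05],[[0.1231,-0.0124,0],[0,0,0],0.05]]'

```text
time_s: 11.37
tcp_pos: [0.5948, -0.0971, 0.1485]
tcp_rot: [-0.0, 0.734, 0.679, -0.0]
ft_force: [1.4, -0.2, -1.3]
grip_width: 0.133
grasp_force: 40.0
```

Request:
drive_tool --increments '[[[0.1231,-0.0124,0],[0,0,0],0.05],[[0.1231,-0.0124,0],[0,0,0],0.05],[[0.1231,-0.0124,0],[0,0,0],0.05],[[0.1231,-0.0124,0],[0,0,0],0.05],[[0.1231,-0.0124,0],[0,0,0],0.05]]'

```text
time_s: 11.78
tcp_pos: [0.5907, 0.0886, 0.1486]
tcp_rot: [-0.0, 0.734, 0.679, -0.0]
ft_force: [0.8, -0.6, -2.3]
grip_width: 0.132
grasp_force: 40.0
```

Request:
drive_tool --increments '[[[0.1231,-0.0124,0],[0,0,0],0.05],[[0,0,0],[0,0,0.0607],0.05],[[0,0,0],[0,0,0.0607],0.05],[[0,0,0],[0,0,0.0607],0.05],[[0,0,0],[0,0,0],0.05]]'

```text
time_s: 12.2
tcp_pos: [0.5902, 0.1242, 0.1484]
tcp_rot: [-0.0, 0.821, 0.571, -0.0]
ft_force: [0.5, 0.7, -1.5]
grip_width: 0.13
grasp_force: 40.0
```

Request:
drive_tool --increments '[[[0,0,0],[-0.0667,0,0],0.05],[[0,0,0],[-0.0667,0,0],0.05],[[0,0,0],[0,0,0],0.05],[[0,0,0],[0,0,0],0.05]]'

```text
time_s: 12.53
tcp_pos: [0.5895, 0.1241, 0.1485]
tcp_rot: [0.081, 0.815, 0.571, 0.056]
ft_force: [-0.3, 0.5, -0.7]
grip_width: 0.132
grasp_force: 40.0
```

```bash
python3 - <<'E'
from h import *
s,c=save("w5");where(s);plan(*pose(-.046,.03,.2),s)
d=capture("side")
cv2.imwrite("pics/s5.png",np.hstack([cv2.resize(c["color"][60:280,200:440],None,fx=1.9,fy=1.9),cv2.resize(d["color"][180:300,230:330],(342,418),interpolation=cv2.INTER_CUBIC)])[:,:,::-1])
E
```

```text
t 12.53 tip bay mm [-43.1  -0.3  95.9] yaw err 0.0031 tilt 0.1984 F module [-0.5  0.3 -0.7] grip 0.132 40.0
total [ 0.0005 -0.0528  0.2131] [-0.0011  0.0002  0.0021] rows 2
```

View pics/s5.png

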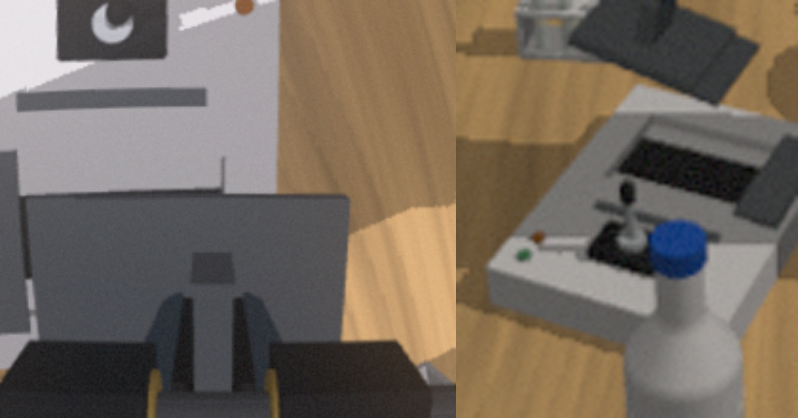

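Left panel: the cover is square in the hand with the tongue to the left, and its +y edge runs from crop (26,195) to (348,196). Right panel: the lever is upright. I'll check the cover's place in the hand from that edge.

```bash
python3 - <<'E'
from h import *
s,c=pickle.load(open("w5.pkl","rb"));q=dict(s);q["tcp_pos"]=[0,0,0];q["tcp_rot"]=[1,0,0,0]
print("+x+y corner (want .040,.050)",onz(c,383.2,163.2,.0051,q).round(4),"tongue (want .040,-.070)",onz(c,213.7,162.6,.0101,q).round(4))
plan(*pose(-.046,.004,.2),s)
E
```

```text
+x+y corner (want .040,.050) [0.0411 0.049  0.0051] tongue (want .040,-.070) [ 0.041  -0.0698  0.0101]
total [ 0.0006 -0.0699  0.2981] [-0.0011  0.0002  0.0021] rows 3
```

Request:
drive_tool --increments '[[[0,-0.0175,0.0745],[-0.001,0,0.002],0.05],[[-0.001,-0.0175,0.0745],[0,0,0],0.05],[[0,-0.0175,0.0745],[0,0,0],0.05],[[0,-0.01,0.0423],[0,0,0],0.05],[[0,0,0],[0,0,0],0.05]]'

```text
time_s: 13.05
tcp_pos: [0.5869, 0.1238, 0.0641]
tcp_rot: [0.081, 0.817, 0.569, 0.056]
ft_force: [-1.6, -0.4, -1.3]
grip_width: 0.132
grasp_force: 40.0
```

```bash
python3 - <<'E'
from h import *
where();plan(*pose(-.046,.003,.2))
E
```

```text
t 13.05 tip bay mm [-45.4  -1.1  11.5] yaw err -0.003 tilt 0.1975 F module [-1.3 -1.  -1.3] grip 0.132 40.0
total [ 0.0042 -0.0077  0.0268] [-0.0017  0.0017 -0.0019] rows 1
```

Request:
drive_tool --increments '[[[0.002,-0.004,0.0134],[-0.0015,0.0015,-0.0019],0.05],[[0,-0.0037,0.0134],[0,0,0],0.05],[[0,0,0],[0,0,0],0.05]]'

```text
time_s: 13.3
tcp_pos: [0.5881, 0.1253, 0.0587]
tcp_rot: [0.083, 0.816, 0.57, 0.059]
ft_force: [0.8, 0.3, -1.2]
grip_width: 0.133
grasp_force: 40.0
```

```bash
python3 - <<'E'
from h import *
where();plan(*pose(-.068,.003,.2))
E
```

```text
t 13.3 tip bay mm [-44.6   0.7   5.7] yaw err -0.0004 tilt 0.2043 F module [ 0.7  0.6 -1.2] grip 0.133 40.0
total [-0.002  -0.078  -0.0059] [ 0.0028 -0.0017 -0.0002] rows 1
```

Request:
drive_tool --increments '[[[-0.001,-0.0195,-0.0015],[0,0,0],0.05],[[0,-0.0195,-0.0015],[0,0,0],0.05],[[0,-0.0195,-0.0015],[0,0,0],0.05],[[0,-0.0195,-0.0015],[0,0,0],0.05],[[0,0,0],[0,0,0],0.05]]'

```text
time_s: 13.72
tcp_pos: [0.5644, 0.1334, 0.0553]
tcp_rot: [0.083, 0.815, 0.57, 0.059]
ft_force: [-0.1, -0.1, -1.9]
grip_width: 0.136
grasp_force: 40.0
```

Request:
drive_tool --increments '[[[0,0,0],[0,0,0],0.05],[[0,0,0],[0,0,0],0.05]]'

```text
time_s: 13.88
tcp_pos: [0.5659, 0.1332, 0.0556]
tcp_rot: [0.083, 0.816, 0.57, 0.059]
ft_force: [-0.3, 0.6, -1.1]
grip_width: 0.131
grasp_force: 40.0
```

```bash
python3 - <<'E'
from h import *
where();plan(*pose(-.070,.002,.2));plan(*pose(-.070,.002,.1));plan(*pose(-.070,.001,.0))
E
```

```text
t 13.88 tip bay mm [-68.1   0.4   2.7] yaw err -0.0002 tilt 0.2041 F module [-0.4  0.5 -1.1] grip 0.131 40.0
total [-0.0011 -0.0063  0.0019] [ 0.0028 -0.0016 -0.0001] rows 1
total [-0.0011 -0.0025  0.0255] [ 0.0694 -0.0016 -0.    ] rows 1
total [-0.0012 -0.0018  0.0525] [ 1.361e-01 -1.600e-03  1.000e-04] rows 2
```

Request:
drive_tool --increments '[[[-0.0025,-0.0008,0.0085],[0.0231,-0.0016,0],0.05],[[0,-0.0008,0.0085],[0.0231,0,0],0.05],[[0,-0.0009,0.0085],[0.0232,0,0],0.05],[[0,0,0],[0,0,0],0.05],[[0,0,0],[0,0,0],0.05]]'

```text
time_s: 14.3
tcp_pos: [0.5665, 0.1318, 0.0477]
tcp_rot: [0.041, 0.819, 0.572, 0.029]
ft_force: [-0.4, -0.4, -1.0]
grip_width: 0.132
grasp_force: 40.0
```

```bash
python3 - <<'E'
from h import *
where();plan(*pose(-.070,.002,.05));plan(*pose(-.070,.001,.0))
E
```

```text
t 14.3 tip bay mm [-69.8  -0.6   1.7] yaw err -0.001 tilt 0.1008 F module [-0.2 -0.5 -1. ] grip 0.132 40.0
total [0.0023 0.0017 0.0107] [ 0.0339  0.0002 -0.0007] rows 1
total [0.0023 0.003  0.0258] [ 0.0672  0.0001 -0.0007] rows 1
```

Request:
drive_tool --increments '[[[0,0.001,0.0054],[0.017,0,0],0.05],[[0,0.0007,0.0053],[0.0169,0,0],0.05],[[0,0,0],[0,0,0],0.05],[[0,0,0],[0,0,0],0.05]]'

```text
time_s: 14.63
tcp_pos: [0.5668, 0.1317, 0.0446]
tcp_rot: [0.021, 0.82, 0.572, 0.014]
ft_force: [-0.3, 0.1, -1.6]
grip_width: 0.131
grasp_force: 40.0
```

Request:
drive_tool --increments '[[[0,0.0004,0.005],[0.011,0,0],0.05],[[0,0.0004,0.005],[0.011,0,0],0.05],[[0,0.0004,0.005],[0.011,0,0],0.05],[[0,0,0],[0,0,0],0.05],[[0,0,0],[0,0,0],0.05]]'

```text
time_s: 15.05
tcp_pos: [0.5674, 0.1315, 0.04]
tcp_rot: [-0.0, 0.82, 0.572, -0.0]
ft_force: [-0.3, -0.0, -2.3]
grip_width: 0.133
grasp_force: 40.0
```

```bash
python3 - <<'E'
from h import *
where();plan(*pose(-.070,0,.0))
E
```

```text
t 15.05 tip bay mm [-70.7  -0.6   0.9] yaw err -0.0007 tilt -0.0006 F module [-0.3 -0.1 -2.3] grip 0.133 40.0
total [0.0022 0.0024 0.0029] [-0.0004  0.0002 -0.0004] rows 1
```

Inside the bay and level with no contact force. Now the last millimetre.

Request:
drive_tool --increments '[[[0,0.002,0.002],[0,0,0],0.05],[[0,0,0.002],[0,0,0],0.05],[[0,0,0],[0,0,0],0.05],[[0,0,0],[0,0,0],0.05]]'

```text
time_s: 15.38
tcp_pos: [0.5679, 0.1315, 0.0391]
tcp_rot: [-0.0, 0.82, 0.573, -0.0]
ft_force: [-0.3, -1.2, 2.3]
grip_width: 0.133
grasp_force: 40.0
```

```bash
python3 -c "
from h import *
where()"
```

```text
t 15.38 tip bay mm [-70.2  -0.6   0.1] yaw err -0.0002 tilt -0.0002 F module [ 0.1 -1.2  2.3] grip 0.133 40.0
```

Contact with the floor at the right height. I'll release, rise straight up, and check.

Request:
drive_tool --increments '[[[0,0,0],[0,0,0],0.45],[[0,0,0],[0,0,0],0.45],[[0,0,0],[0,0,0],0.45],[[0,0,0],[0,0,0],0.45],[[0,0,0],[0,0,0],0.45]]'

```text
time_s: 15.8
tcp_pos: [0.5678, 0.1315, 0.0389]
tcp_rot: [-0.0, 0.82, 0.573, -0.0]
ft_force: [-0.5, -1.0, 0.1]
grip_width: 0.441
grasp_force: 0.0
```

Request:
drive_tool --increments '[[[0,0,-0.03],[0,0,0],0.45],[[0,0,-0.1],[0,0,0],0.45],[[0,0,-0.12],[0,0,0],0.45],[[0,0,-0.12],[0,0,0],0.45],[[0,0,-0.12],[0,0,0],0.45]]'

```text
time_s: 16.22
tcp_pos: [0.5675, 0.1314, 0.1882]
tcp_rot: [-0.0, 0.82, 0.573, -0.0]
ft_force: [0.9, 0.2, 0.8]
grip_width: 0.452
grasp_force: 0.0
```

Request:
drive_tool --increments '[[[0,0,-0.12],[0,0,0],0.45],[[0,0,-0.1],[0,0,0],0.45],[[0,0,0],[0,0,0],0.45],[[0,0,0],[0,0,0],0.45]]'

```text
time_s: 16.55
tcp_pos: [0.5688, 0.1316, 0.2543]
tcp_rot: [0.001, 0.82, 0.573, 0.001]
ft_force: [-0.1, 0.5, -0.1]
grip_width: 0.454
grasp_force: 0.0
```

```bash
python3 - <<'E'
from h import *
s,c=save("w6");where(s)
d=capture("side");pickle.dump(d,open("s6.pkl","wb"))
cv2.imwrite("pics/s6.png",np.hstack([cv2.resize(c["color"][30:250,210:430],(418,418),interpolation=cv2.INTER_CUBIC),cv2.resize(d["color"][195:295,235:325+6],(380,418),interpolation=cv2.INTER_CUBIC)])[:,:,::-1])
E
```

```text
t 16.55 tip bay mm [-6.95e+01 -1.00e-01  2.15e+02] yaw err -0.0003 tilt 0.0026 F module [-0.2  0.5 -0.1] grip 0.454 0.0
```

View pics/s6.png

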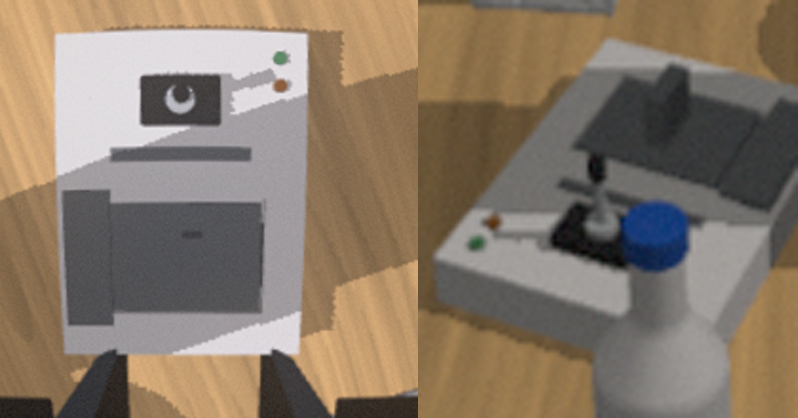

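The cover lies flush in the bay with its tongue under the lip at crop (63–112, 190–325). The knob, crop (182,92), is still centred over the switch block, and the arm is clear of everything.

```bash
python3 -c "
from station import *
print(finish_job())"
```

```text
the job is handed in; nothing more can be done
None
```

The job is handed in at about 17 s of the 72 s: the jog switch is off (lever within about 0.03 rad of upright), then the tongued cover was fitted and lies flush under the lip. The arm touched none of the bystanders.

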